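# Push the feed tube home in the probe-wetting manifold

## Task

Take the steel feed tube out of the rack and push it straight down into the push-fit fitting on the wetting manifold, past the rubber seal, until it bottoms; press it firmly home so that it stays there, but gently, never ramming it. Let go of it and leave the probe, the test block and the bottle as they are.

Things in the scene. Friction and masses are not known exactly. Their poses are not given: they have to be found in the camera images.
- tube: Rigid steel tube, diameter 14 mm, length 120 mm, 110 to 190 g, hanging upright by its collar in one rack hole. Origin: centre of the lower tip; z runs up the tube. Its lowest 14 mm taper to a rounded tip, 9 mm wide. Collar: diameter 28 mm, z = 70 to 75 mm. Grip the bare 14 mm tube above it (z = 75 to 120 mm), fingertips just above the collar.
- tube_collar (a point): Centre of the upper face of the tube's collar, on the tube's axis, 75 mm above its tip (90 mm above the table as it hangs in the rack).
- rack: Fixed aluminium bridge rack, 70 mm (its x) by 170 mm (its y), 85 mm high: a 12 mm top plate on two end legs. Two 17 mm through holes at y = -45 and +45 mm. Origin: centre of its foot on the table. The hanging tube's collar lies on the top plate, its tip 15 mm above the table; the tip must rise 70 mm to leave the hole.
- manifold: Fixed manifold: dark 130 x 100 x 8 mm foot plate, 85 x 70 mm aluminium block up to 34 mm, on its middle an upright round steel push-fit fitting, diameter 38 mm, with a black funnel ring as mouth 110 mm above the table. Origin: centre of its foot on the table. More than 30 N from the tube on the fitting's bottom and walls damages it.
- mouth (a point): Centre of the fitting's open mouth at the top of the funnel ring, 110 mm above the table; z points up along the bore. The funnel narrows from 23 mm to the 16 mm bore 6 mm further down. Home, the tube's tip lies 34 to 56 mm below this point (how deep is not known beforehand: an inner stop is set differently each time) and its collar's underside 14 to 36 mm above it.
- plug (a joint): Lightly sprung plug low in the bore (about 1 N), met by the tip 30 to 52 mm below the mouth: 0 = up (at the start), grows in metres as the tube presses it down; 0.004 = hard on its stop, where the force climbs steeply. The tube is seated by pressing about 10 to 20 N onto that stop, above the seal's drag. The plug springs back if the tube comes up.
- probe: Bystander: grey and black probe, 101 mm long, with a 34 mm ribbed ring and a 26 mm thick head above it, hanging in the rack's other hole. Origin: centre of its lower end.
- block: Bystander: plain steel test block, 150 x 30 x 70 mm, standing on the table beyond the work. Origin: centre of its underside.
- bottle: Bystander: white bottle, 52 mm in diameter, 140 mm high, standing on the table. Origin: centre of its underside.
- seal (a point): Centre of the rubber seal (four sprung lips) in the bore, 14 mm below the mouth. Spreading the lips with the tapered nose takes about 8 to 20 N (tip 19 to 28 mm below the mouth), then sliding drag falls to about 6 to 14 N, less when standing still: this is not yet the bottom. The drag holds the tube where it is once released.
Not all that is in view belongs to the job. What is shaped like the tube but blue or turquoise is not meant. What is shaped like the manifold but red is not meant.

How it is judged:
On the way, in this order (a step that is already met when the one before it is completed fails the run):
1. the tube is lifted out of the rack (height (world z) of tube above 0.09 m), for 0.1 s.
2. the tube's tip is in the bore of the fitting (z of tube in the frame of mouth below -0.008 m and horizontal distance between tube and mouth below 0.006 m), for 0.05 s.
3. the tube is pressed firmly home: plug on its stop, with more than 8 N (value of joint plug above 0.003 m and contact force between tube and manifold above 8 N and horizontal distance between tube and mouth below 0.004 m), for 0.1 s.
At the end, for the whole second after the job is handed in: The tube stands in the fitting, upright within 0.1 rad and within 4 mm of the bore's axis, its tip more than 31 mm below the mouth and holding the plug down by more than 2.5 of its 4 mm; it is at rest and released (value of joint plug above 0.0025 m and z of tube in the frame of mouth below -0.031 m and horizontal distance between tube and mouth below 0.004 m and angle between tube's own z axis and vertical below 0.1 rad and linear speed of tube below 0.01 m/s and contact force between tube and the fingers below 0.1 N); the robot touches nothing.
It fails at once if the tube is rammed: more than 30 N from the tube on the fitting's bottom and walls (contact force between tube and manifold above 30 N).
It fails at once if the probe is moved by more than 20 mm (distance of probe from where it was at the start of the episode above 0.02 m).
It fails at once if the test block is moved by more than 20 mm (distance of block from where it was at the start of the episode above 0.02 m).
It fails at once if the bottle is moved by more than 20 mm (distance of bottle from where it was at the start of the episode above 0.02 m).
It also fails if it takes over 61 s, if anything falls off the work surface, if the arm or the gripper's body presses on something with over 40 N, if the wrist force passes 120 N, or if a joint passes its speed limit or range.

## Robot

A 7-joint arm with a two-finger parallel gripper is mounted at the origin on the work surface. World frame = base frame: x ahead of the robot, y to its left, z up, the work surface at z = 0. Lengths are in m, angles in rad, forces in N, time in s.
With the tool pointing down it reaches from about 0.4 to 0.9 m from the base axis. Payload 5.5 kg.
Tool frame: the origin (TCP) lies midway between the tips of the shut fingers; the grasp point (between the pads) lies 19 mm behind it; z points along the fingers, y is the direction in which the jaws open and shut (so a half turn about z gives the same grasp; the last joint's range is limited). The gripper opens to 92 mm and grips with 3 to 60 N. Pads are 19 mm wide; open, the fingers measure 130 mm over their backs; the gripper's body (75 mm by 190 mm) begins 47 mm behind the grasp point.
Start: joints at [1.606, 0.501, -0.427, 1.55, 0.221, 1.138, -0.21], TCP at [0.147, -0.633, 0.227] pointing down, gripper open.
Joint ranges: [-2.88, 2.88], [-0.31, 2.03], [-1.54, 1.56], [0.2, 2.42], [-1.41, 4.55], [0.19, 2.02], [-2.57, 2.57]. Speed limits (rad/s): [2.57, 2.57, 3.14, 3.14, 3.14, 3.14, 3.14].

## Interface

Orientations are given as a 3x3 rotation matrix whose columns are the frame's x, y, z axes.
In Python, from station import ctrl gives the robot as it stands.
- The arm moves only by the shell command python3 -m pendant 'ROWS' [OPENING]. ROWS is JSON, a list that holds one entry, the list of rows, each a list of 4 numbers: the shift along the tool's x, y, z each as a share of 0.06 m, from -1 to 1, then the turn about the tool's z as a share of 0.08 rad, from -1 to 1. In form: [[[dx, dy, dz, yaw], ...]]. A call has 1 to 20 rows; each row shifts and turns the pose as measured when the row begins, along the tool's axes as they then stand; what a row does not reach is not made up. A row lasts 1/8 s, in which the tool goes at most 62.5 mm and 10.7 degrees, less where a joint would pass 70% of its speed; a pose out of reach is approached as far as the arm can. A call with a number of a shift or a turn outside -1 to 1 is refused whole. A call with a gripper value outside its range is refused whole. OPENING is the gripper's target within -1 to 1 (shut at 1, half-way at 0, fully open at -1), set as the call begins (- or left out, the last holds). The fingers move at their own pace and stop on an object; the grip force is fixed at half the most. Time passes only in rows, so rows that do not move let the fingers close. It gives the time, the measured TCP pose, the force and the opening at its end, in the units of the state.
- ctrl.get_state(): the state, without advancing time (a new reading comes with each control period).
- ctrl.read_camera(name): name is "scene" or "top" or "wrist"; returns a dict with "color" (480x640x3 uint8, red, green, blue), "fov_y" (degrees; the focal length in pixels is half the picture's height over the tangent of half this angle, whatever the lens; pixels are square), "cx", "cy" (the principal point, pixels), "k1" (the pictures are not rectified: a ray, as slopes to the right and down, at radius r is drawn at 1 + k1 r^2 times it, then the intrinsics apply), "world_from_camera" (4x4, takes a point from camera to world coordinates); the wrist camera has in their place "tool_from_camera" (4x4, takes a point from camera to tool coordinates, whose origin is the TCP and whose axes are the flange's). Camera axes: x right, y down, z forward; pixel columns grow to the right and rows downward; lengths in m; the calibration is good to about 2 mm. A picture is of the moment at which its call begins: read the wrist's pose just before it. There is no depth.
- ctrl.job_done(): hands the job in, once; it reports no verdict.
The state is a dict: "time": time; "q": joint angles; "joint_vel": joint speeds; "joint_efforts": joint torques, N m; "ee_pos": TCP position; "tool_rot": TCP orientation; "ft_force": force on the tool from outside, world axes, zero at the start; "moment": the same for the moment, N m; "finger_gap": finger opening in m.
Only numpy, scipy, OpenCV 4.12 (cv2) and the standard library are available. Lean on these libraries where they do the work, as an engineer would, in place of code of your own. Each camera call takes 0.05 s, during which the arm holds its last target.

## Working session

There is one attempt and no reset: what is moved stays moved. The work goes in short steps, Python scripts to look and compute and a shell command to move; the robot and the scene stay as the last step left them, time stands still between calls to the robot, and variables do not carry over. Pictures are saved under pics/ and viewed, and the job is handed in when it is done.

```bash
mkdir -p pics; ls
python3 - <<'E'
from station import ctrl
import cv2
s=ctrl.get_state()
print(s)
for n in("scene","top","wrist"):
    d=ctrl.read_camera(n)
    cv2.imwrite(f"pics/{n}0.png",d["color"][:,:,::-1])
    print(n,{k:v for k,v in d.items() if k!="color"})
E
```

```text
pics
{'time': 0.0, 'q': array([ 1.60620311,  0.50184773, -0.42675359,  1.55143851,  0.22084885,
        1.13829829, -0.2102894 ]), 'joint_vel': array([-0.00063211, -0.00162586, -0.00030405,  0.00294017, -0.0003946 ,
       -0.00221551,  0.00046945]), 'joint_efforts': array([-4.76420610e-04, -5.66588581e+01, -5.81612796e+00, -2.79109043e+01,
       -6.85529457e-02,  3.09942488e-02,  2.08621409e-04]), 'ee_pos': array([ 0.14655062, -0.63255279,  0.2256799 ]), 'tool_rot': array([[ 9.74155671e-01,  2.25877278e-01, -4.29077453e-04],
       [ 2.25877685e-01, -9.74153854e-01,  1.88133565e-03],
       [ 6.96352246e-06, -1.92963282e-03, -9.99998138e-01]]), 'ft_force': array([ 1.28817669, -0.71973809, -0.29386979]), 'moment': array([-0.02341057,  0.00046334, -0.00628953]), 'finger_gap': 0.09211510855037962}
scene {'fov_y': 56.20772085037759, 'cx': 315.6208571943542, 'cy': 239.3352578811727, 'k1': -0.018414326003292708, 'world_from_camera': array([[-0.76479486,  0.52355298, -0.37547451,  0.90693922],
       [ 0.64423712,  0.61523042, -0.45436777,  0.47124813],
       [-0.00688226, -0.58939275, -
[... 244 characters left out ...]
-0.99923633,  0.03522052,  0.52114358],
       [-0.99974065, -0.01637024,  0.01583171,  0.0326456 ],
       [-0.01524305, -0.03547925, -0.99925416,  1.27436014],
       [ 0.        ,  0.        ,  0.        ,  1.        ]])}
wrist {'fov_y': 69.42933025434544, 'cx': 322.5135937165864, 'cy': 235.44550680570214, 'k1': -0.05432048264828528, 'tool_from_camera': array([[ 1.89852322e-04, -9.53221162e-01, -3.02273683e-01,
         8.18539477e-02],
       [ 9.99999953e-01,  2.53675045e-04, -1.71884328e-04,
         9.27434436e-04],
       [ 2.40523069e-04, -3.02273636e-01,  9.53221166e-01,
        -1.57718842e-01],
       [ 0.00000000e+00,  0.00000000e+00,  0.00000000e+00,
         1.00000000e+00]])}
```

View pics/scene0.png

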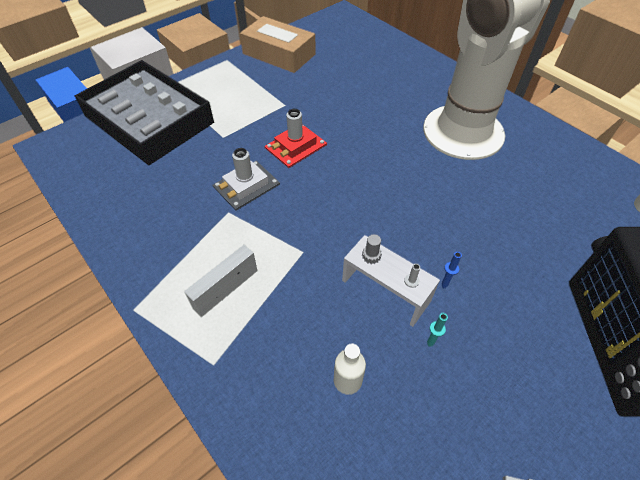

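View pics/top0.png

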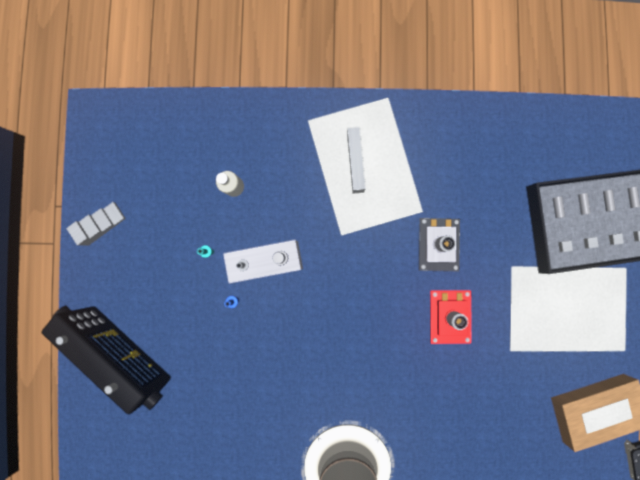

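View pics/wrist0.png

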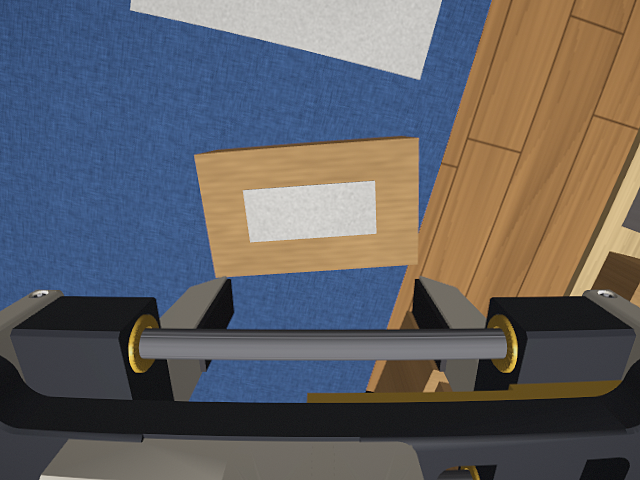

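```bash
cat > h.py <<'E'
import numpy as np, cv2
from station import ctrl
def ray(d,uv,T=None):
    f=240/np.tan(np.radians(d["fov_y"]/2)); K=np.array([[f,0,d["cx"]],[0,f,d["cy"]],[0,0,1.]])
    p=cv2.undistortPoints(np.array([[uv]],float),K,np.array([d["k1"],0,0,0.]))[0,0]
    if T is None: T=d["world_from_camera"]
    v=T[:3,:3]@np.array([p[0],p[1],1]); return T[:3,3],v/np.linalg.norm(v)
def plane(d,uv,z,T=None):
    o,v=ray(d,uv,T); return o+v*(z-o[2])/v[2]
def two(r1,r2):
    (o1,v1),(o2,v2)=r1,r2
    t=np.linalg.lstsq(np.c_[v1,-v2],o2-o1,rcond=None)[0]
    a,b=o1+t[0]*v1,o2+t[1]*v2
    return (a+b)/2,np.linalg.norm(a-b)
def tool(s):
    T=np.eye(4);T[:3,:3]=s["tool_rot"];T[:3,3]=s["ee_pos"];return T
def crop(im,x0,y0,w,h,k,name):
    cv2.imwrite(name,cv2.resize(im[y0:y0+h,x0:x0+w,::-1],None,fx=k,fy=k,interpolation=cv2.INTER_CUBIC))
E
python3 - <<'E'
from h import *
t=ctrl.read_camera("top")["color"];s=ctrl.read_camera("scene")["color"]
a=cv2.resize(t[220:300,210:310],None,fx=4,fy=4,interpolation=cv2.INTER_CUBIC)
b=cv2.resize(t[205:285,400:500],None,fx=4,fy=4,interpolation=cv2.INTER_CUBIC)
c=cv2.resize(s[225:305,340:440],None,fx=4,fy=4,interpolation=cv2.INTER_CUBIC)
e=cv2.resize(s[135:215,200:300],None,fx=4,fy=4,interpolation=cv2.INTER_CUBIC)
im=np.vstack([np.hstack([a,b]),np.hstack([c,e])])
im=cv2.resize(im,(750,600));cv2.imwrite("pics/z.png",im[:,:,::-1])
E
```

```text
(no output)
```

View pics/z.png

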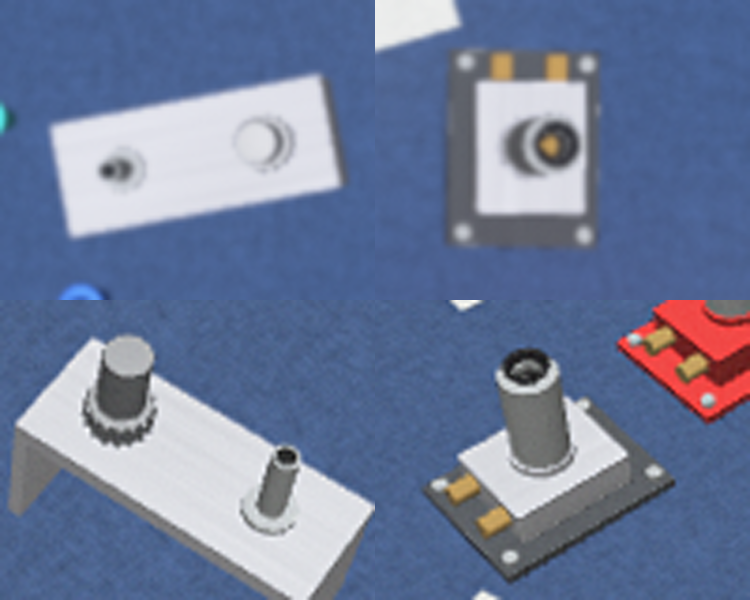

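Run:
```python
from h import *
t=ctrl.read_camera("top");s=ctrl.read_camera("scene")
for n,a,b,z in(("tubetop",(239.3,265.3),(416.3,266.6),.135),("collar",(243.9,265.1),(411.5,282.1),.09),("mouth",(448.5,243.7),(240,152.6),.11)):
    print(n,plane(t,a,z),plane(s,b,z),two(ray(t,a),ray(s,b)))
# rack corners top view, z=.085 ; crop px
for p in((50,126),(322,74),(340,185),(70,236)):
    print(plane(t,(210+p[0]/3.75,220+p[1]/3.75),.085))
for p in((90,338),(18,428),(375,505)):
    print('s',plane(s,(340+p[0]/3.75,225+(p[1]-300)/3.75),.085))
for n,p,z in(("probe",(278.9,258.2),.13),("bottle",(222,179),.14),("blue",(231,302),.12),("turq",(204,251),.12),("block1",(354,128),.07),("block2",(360,190),.07),("red",(459,321),.11),("base",(348,465),0)):
    print(n,plane(t,p,z))
```

```text
tubetop [0.49797279 0.25225628 0.135     ] [0.49820583 0.25502565 0.135     ] (array([0.49729557, 0.25350691, 0.13234019]), np.float64(0.0019075971909457662))
collar [0.49772379 0.25020683 0.09      ] [0.50269693 0.25778878 0.09      ] (array([0.49670745, 0.25334408, 0.07785491]), np.float64(0.00235946403219577))
mouth [ 0.55443914 -0.21719869  0.11      ] [ 0.55776074 -0.21324879  0.11      ] (array([ 0.55479713, -0.21853243,  0.10445716]), np.float64(0.0004872527652444323))
[0.52345491 0.30002857 0.085     ]
[0.55855617 0.13123526 0.085     ]
[0.49026948 0.11882306 0.085     ]
[0.4555193  0.28599442 0.085     ]
s [0.49177095 0.12065009 0.085     ]
s [0.55967382 0.13835638 0.085     ]
s [0.45559023 0.28709814 0.085     ]
probe [0.51533964 0.16462043 0.13      ]
bottle [0.68993631 0.29504839 0.14      ]
blue [0.41461497 0.2723758  0.12      ]
turq [0.52846786 0.33667063 0.12      ]
block1 [ 8.26255204e-01 -7.33499646e-07  7.00000000e-02]
block2 [ 0.67848912 -0.01615653  0.07      ]
red [ 0.37976316 -0.24340064  0.11      ]
base [ 0.00226514 -0.00075249  0.        ]
```

```bash
python3 -m pendant '[[[0.2,-0.13,0,0],[0.41,-0.26,0,0],[0.41,-0.26,0,0],[0.41,-0.26,0,0],[0.41,-0.26,0,0],[0.41,-0.26,0,0],[0.41,-0.26,0,0],[0.41,-0.26,0,0],[0.41,-0.26,0,0],[0.41,-0.26,0,0],[0.41,-0.26,0,0],[0.41,-0.26,0,0],[0.41,-0.26,0,0],[0.41,-0.26,0,0],[0.41,-0.26,0,0],[0.41,-0.26,0,0],[0.41,-0.26,0,0],[0.41,-0.26,0,0],[0.41,-0.26,0,0],[0.2,-0.13,0,0]]]' 0
```

```text
time: 2.85
ee_pos: [0.5515, -0.2029, 0.2297]
tool_rot: [[0.971, 0.241, 0.003], [0.241, -0.971, 0.001], [0.003, -0.0, -1.0]]
ft_force: [0.3, -0.1, -0.6]
finger_gap: 0.046
```

Run:
```python
from h import *
s=ctrl.get_state();d=ctrl.read_camera("wrist")
np.savez("w1.npz",T=tool(s),im=d["color"]);print(s["ee_pos"],s["joint_vel"].round(3))
cv2.imwrite("pics/w1.png",d["color"][:,:,::-1])
```

```text
[ 0.55154051 -0.2028776   0.2297194 ] [-0.201  0.078  0.006 -0.102  0.062  0.049 -0.213]
```

View pics/w1.png

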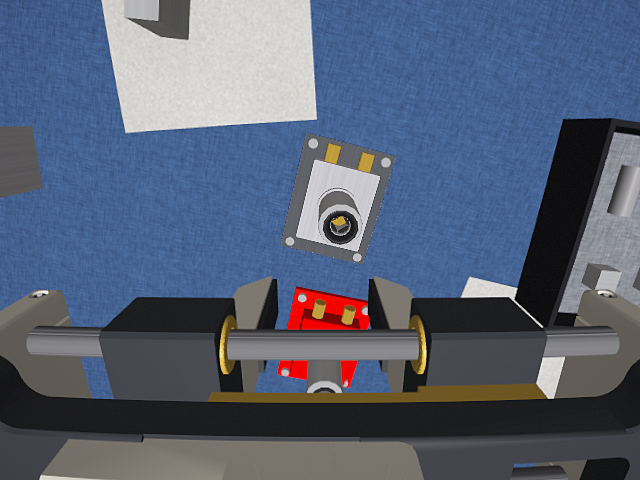

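```bash
python3 -m pendant '[[[0,0.1,0,0],[0,0,0,0],[0,0,0,0]]]'
cat > mouth.py <<'E'
from h import *
import sys
s=ctrl.get_state();d=ctrl.read_camera("wrist");T=tool(s)
print(s["ee_pos"],abs(s["joint_vel"]).max().round(4))
im=d["color"];g=im.max(2)
Tc=T@d["tool_from_camera"]
crop(im,270,150,140,130,5,f"pics/{sys.argv[1]}.png")
m=(g<60).astype(np.uint8);m[:130]=0;m[275:]=0;m[:,:260]=0;m[:,430:]=0
cs,_=cv2.findContours(m,cv2.RETR_EXTERNAL,cv2.CHAIN_APPROX_NONE)
for c in sorted(cs,key=cv2.contourArea)[-3:]:
    if len(c)<20: continue
    e=cv2.fitEllipse(c);print(e,cv2.contourArea(c),plane(d,e[0],.110,Tc))
E
python3 mouth.py m1
```

```text
time: 3.28
ee_pos: [0.5521, -0.2102, 0.2295]
tool_rot: [[0.971, 0.24, 0.002], [0.24, -0.971, 0.0], [0.002, 0.0, -1.0]]
ft_force: [0.1, -0.4, 0.1]
finger_gap: 0.0458
[ 0.55213456 -0.21016849  0.22949995] 0.0123
((331.5240783691406, 225.66119384765625), (30.776195526123047, 33.859073638916016), 84.19815826416016) 778.0 [ 0.55680318 -0.21764794  0.11      ]
```

View pics/m1.png

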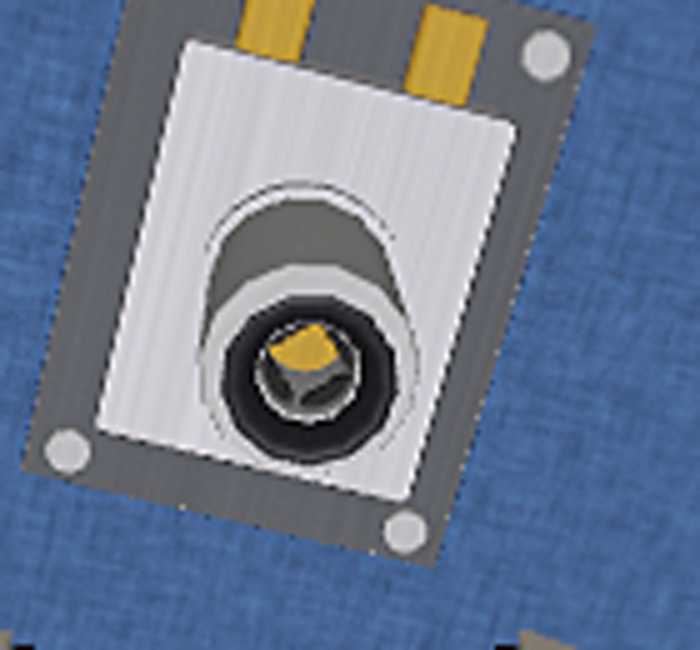

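```bash
python3 -m pendant '[[[0.05,-0.2,0,0],[0.06,-0.45,0,0],[0.06,-0.45,0,0],[0.06,-0.45,0,0],[0.06,-0.45,0,0],[0.06,-0.45,0,0],[0.06,-0.45,0,0],[0.06,-0.45,0,0],[0.06,-0.45,0,0],[0.06,-0.45,0,0],[0.06,-0.45,0,0],[0.06,-0.45,0,0],[0.06,-0.45,0,0],[0.06,-0.45,0,0],[0.06,-0.45,0,0],[0.06,-0.45,0,0],[0.06,-0.45,0,0],[0.03,-0.2,0,0],[0,0,0,0],[0,0,0,0]]]'
python3 - <<'E'
from h import *
s=ctrl.get_state();d=ctrl.read_camera("wrist")
print(s["ee_pos"],abs(s["joint_vel"]).max())
cv2.imwrite("pics/w2.png",d["color"][:,:,::-1])
E
```

```text
time: 5.82
ee_pos: [0.4937, 0.2711, 0.231]
tool_rot: [[0.97, 0.243, 0.003], [0.243, -0.97, 0.0], [0.003, 0.0, -1.0]]
ft_force: [0.5, -0.1, 0.3]
finger_gap: 0.0458
[0.49370128 0.27108113 0.23104999] 0.002974560271380467
```

View pics/w2.png

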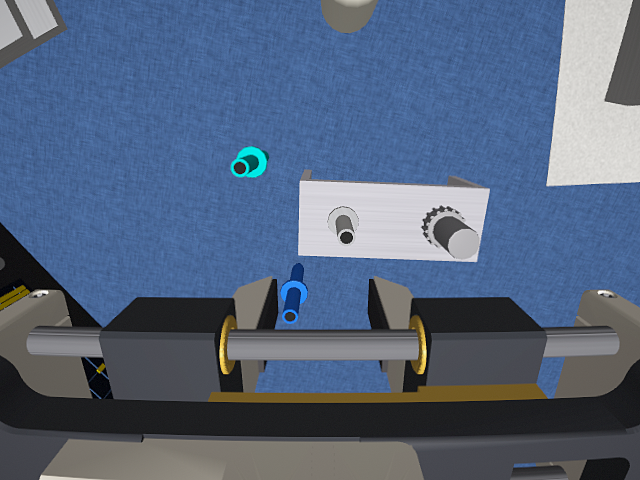

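Run:
```python
from h import *
s=ctrl.get_state();d=ctrl.read_camera("wrist");T=tool(s);Tc=T@d["tool_from_camera"]
im=d["color"];crop(im,290,170,140,110,5,"pics/t1.png")
m=(im.max(2)<70).astype(np.uint8);m[:225]=0;m[250:]=0;m[:,:330]=0;m[:,365:]=0
cs,_=cv2.findContours(m,cv2.RETR_EXTERNAL,cv2.CHAIN_APPROX_NONE)
e=cv2.fitEllipse(max(cs,key=cv2.contourArea));print(e)
p=plane(d,e[0],.135,Tc);print(p,T[:3,:3].T@(p-T[:3,3])/.06)
print('collar',plane(d,(343.5,222),.09,Tc))
```

```text
((345.80560302734375, 237.3101806640625), (10.976439476013184, 11.652189254760742), 78.96174621582031)
[0.4984602  0.25270822 0.135     ] [-0.00229154  0.31350821  1.60097148]
collar [0.49864211 0.25189769 0.09      ]
```

View pics/t1.png

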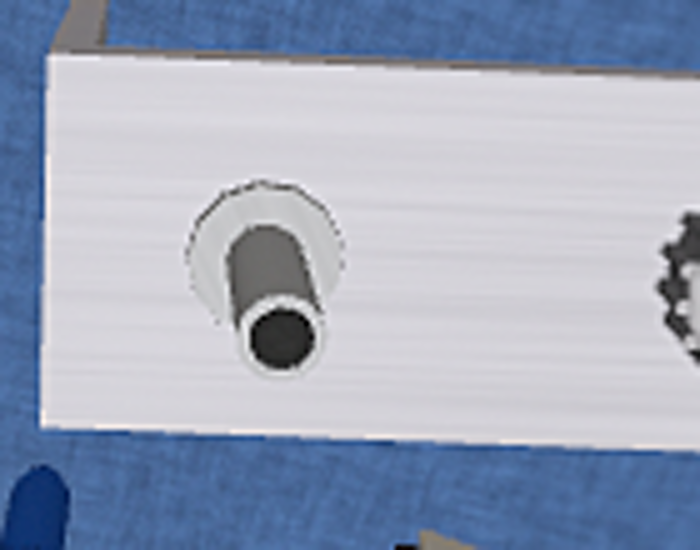

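```bash
python3 -m pendant '[[[0,0.15,0,0],[0,0.16,0,0],[0,0,0,0],[0,0,0.3,0],[0,0,0.5,0],[0,0,0.3,0],[0,0,0.1,0],[0,0,0,0],[0,0,0,0]]]'
python3 - <<'E'
from h import *
s=ctrl.get_state();d=ctrl.read_camera("wrist");T=tool(s)
print(s["ee_pos"],T[:3,:3].T@(np.array([.4985,.2525,.092])-T[:3,3])/.06)
cv2.imwrite("pics/w3.png",d["color"][:,:,::-1])
E
```

```text
time: 7.05
ee_pos: [0.4997, 0.2492, 0.1548]
tool_rot: [[0.971, 0.239, 0.003], [0.239, -0.971, -0.0], [0.003, 0.001, -1.0]]
ft_force: [0.3, -0.2, 0.1]
finger_gap: 0.0461
[0.49967453 0.24920848 0.15480035] [-0.0086206  -0.05882941  1.04660443]
```

View pics/w3.png

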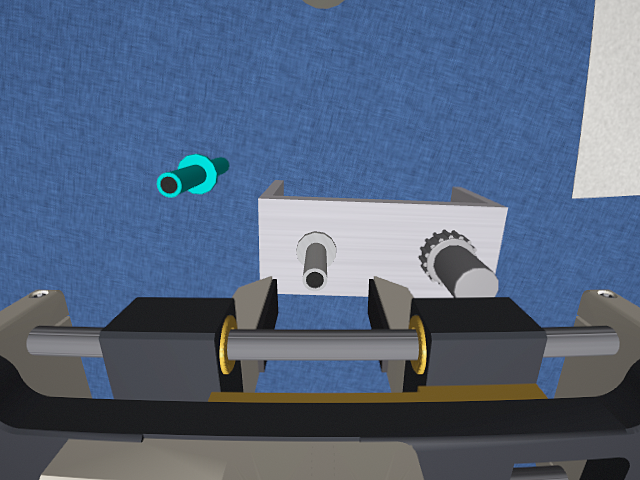

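```bash
python3 -m pendant '[[[-0.01,-0.06,0,0],[0,0,0.15,0],[0,0,0.3,0],[0,0,0.3,0],[0,0,0.1,0],[0,0,0,0],[0,0,0,0]]]'
python3 - <<'E'
from h import *
s=ctrl.get_state();d=ctrl.read_camera("wrist");T=tool(s)
print(s["ee_pos"],T[:3,:3].T@(np.array([.4985,.2525,.0925])-T[:3,3])/.06)
cv2.imwrite("pics/w4.png",d["color"][:,:,::-1])
E
```

```text
time: 7.98
ee_pos: [0.4986, 0.2528, 0.1004]
tool_rot: [[0.971, 0.238, 0.003], [0.238, -0.971, -0.0], [0.003, 0.001, -1.0]]
ft_force: [0.2, -0.1, -0.4]
finger_gap: 0.0459
[0.49856442 0.25283334 0.10041977] [-0.00277922  0.00501672  0.13199279]
```

View pics/w4.png

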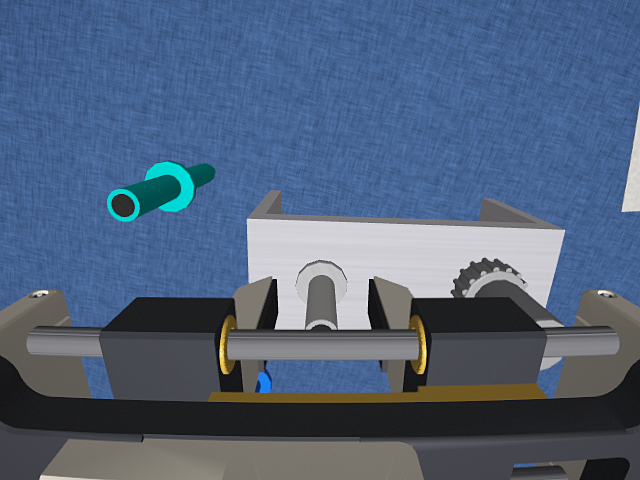

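Tube (322,325) is centred between the fingers. Down a little more, then close.

```bash
python3 -m pendant '[[[0,0,0.1,0],[0,0,0.02,0],[0,0,0,0],[0,0,0,0]]]'
python3 -m pendant '[[[0,0,0,0],[0,0,0,0],[0,0,0,0],[0,0,0,0],[0,0,0,0],[0,0,0,0]]]' 1
```

```text
time: 8.52
ee_pos: [0.4995, 0.2531, 0.0939]
tool_rot: [[0.971, 0.238, 0.005], [0.238, -0.971, 0.0], [0.005, 0.001, -1.0]]
ft_force: [0.2, -0.4, -0.4]
finger_gap: 0.0461
time: 9.28
ee_pos: [0.4996, 0.2532, 0.0941]
tool_rot: [[0.971, 0.238, 0.006], [0.238, -0.971, 0.001], [0.006, 0.001, -1.0]]
ft_force: [0.4, -0.2, -0.5]
finger_gap: 0.0134
```

```bash
python3 -m pendant '[[[0,0,-0.1,0],[0,0,-0.2,0],[0,0,-0.3,0],[0,0,-0.3,0],[0,0,-0.3,0],[0,0,-0.3,0],[0,0,-0.3,0],[0,0,-0.3,0],[0,0,-0.2,0],[0,0,0,0],[0,0,0,0]]]'
python3 - <<'E'
from h import *
s=ctrl.get_state();d=ctrl.read_camera("wrist");T=tool(s)
print(s["ee_pos"],s["ft_force"],T[:3,:3].T@(np.array([.5565,-.217,.22])-T[:3,3])/.06)
cv2.imwrite("pics/w5.png",d["color"][:,:,::-1])
E
```

```text
time: 10.65
ee_pos: [0.4987, 0.253, 0.2431]
tool_rot: [[0.971, 0.238, 0.008], [0.238, -0.971, 0.001], [0.007, 0.001, -1.0]]
ft_force: [0.9, 1.0, -2.1]
finger_gap: 0.0136
[0.49870769 0.25299411 0.24308514] [ 0.90762593  0.98313361 -2.06824314] [-0.93347051  7.83668429  0.38779335]
```

View pics/w5.png

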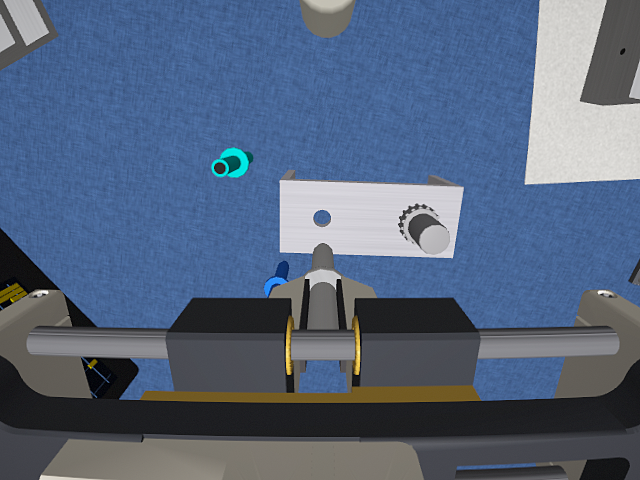

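```bash
python3 -m pendant '[[[-0.02,0.15,0,0],[-0.05,0.3,0,0],[-0.05,0.4,0,0],[-0.05,0.4,0,0],[-0.05,0.4,0,0],[-0.05,0.4,0,0],[-0.05,0.4,0,0],[-0.05,0.4,0,0],[-0.05,0.4,0,0],[-0.05,0.4,0,0],[-0.05,0.4,0,0],[-0.05,0.4,0,0],[-0.05,0.4,0,0],[-0.05,0.4,0,0],[-0.05,0.4,0,0],[-0.05,0.4,0,0],[-0.05,0.4,0,0],[-0.05,0.4,0,0],[-0.05,0.2,0,0],[0,0,0,0]]]'
python3 -m pendant '[[[0,0,0,0],[0,0,0,0]]]'
python3 - <<'E'
from h import *
s=ctrl.get_state();d=ctrl.read_camera("wrist");T=tool(s)
print(s["ee_pos"],s["ft_force"],T[:3,:3].T@(np.array([.5565,-.217,.22])-T[:3,3])/.06)
cv2.imwrite("pics/w6.png",d["color"][:,:,::-1])
E
```

```text
time: 13.2
ee_pos: [0.5356, -0.1983, 0.2307]
tool_rot: [[0.973, 0.231, -0.017], [0.231, -0.973, -0.001], [-0.016, -0.003, -1.0]]
ft_force: [-0.4, 0.9, -1.6]
finger_gap: 0.0133
time: 13.45
ee_pos: [0.5354, -0.1961, 0.2305]
tool_rot: [[0.972, 0.233, -0.017], [0.233, -0.972, 0.001], [-0.017, -0.005, -1.0]]
ft_force: [0.3, -0.5, -1.1]
finger_gap: 0.0133
[ 0.53541073 -0.19606134  0.23053753] [ 0.31644921 -0.5251193  -1.11567081] [0.26316975 0.42217923 0.16935088]
```

View pics/w6.png

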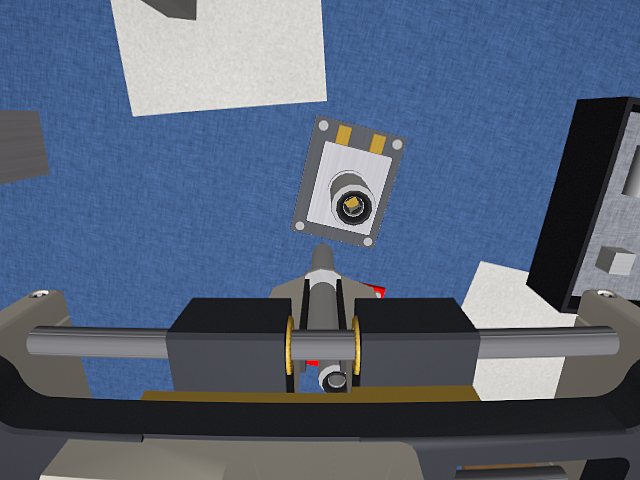

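```bash
cat > rel.py <<'E'
from h import *
import sys
s=ctrl.get_state();d=ctrl.read_camera("wrist");T=tool(s);C=d["tool_from_camera"];im=d["color"]
print(s["time"],s["ee_pos"],s["ft_force"].round(1),abs(s["joint_vel"]).max().round(4))
f=240/np.tan(np.radians(d["fov_y"]/2));K=np.array([[f,0,d["cx"]],[0,f,d["cy"]],[0,0,1.]])
Ci=np.linalg.inv(C)
def proj(p): return cv2.projectPoints(np.array([p],float),cv2.Rodrigues(Ci[:3,:3])[0],Ci[:3,3],K,np.array([d["k1"],0,0,0.]))[0][0,0]
for p in((0,0,.079),(-.0045,0,.079),(.0045,0,.079),(0,0,.004),(0,.014,.004),(0,-.014,.004)): print(p,proj(p).round(1))
x,y=int(sys.argv[2]),int(sys.argv[3])
m=np.zeros(im.shape[:2],np.uint8);m[y-25:y+25,x-25:x+25]=(im[y-25:y+25,x-25:x+25].max(2)<60)
c=max(cv2.findContours(m,cv2.RETR_EXTERNAL,cv2.CHAIN_APPROX_NONE)[0],key=cv2.contourArea)
e=cv2.fitEllipse(c);p=plane(d,e[0],.11,T@C)
print(e,p);q=T[:3,:3].T@(p-T[:3,3]);print("mouth in tool",q,q/.06)
tip=T[:3,3]+T[:3,:3]@np.array([0,0,.079]);print("tip",tip,"move",T[:3,:3].T@(p-tip)/.06)
crop(im,250,170,160,140,5,f"pics/{sys.argv[1]}.png")
E
python3 rel.py r1 353 206
```

```text
13.5 [ 0.53548688 -0.19585003  0.23060478] [-0.4  0.3 -1.8] 0.0026
(0, 0, 0.079) [321.3 244.4]
(-0.0045, 0, 0.079) [321.3 250.2]
(0.0045, 0, 0.079) [321.3 238.5]
(0, 0, 0.004) [320.8 291.8]
(0, 0.014, 0.004) [347.8 291.8]
(0, -0.014, 0.004) [293.7 291.8]
((354.0194091796875, 207.3351287841797), (31.531553268432617, 34.617034912109375), 72.05695343017578) [ 0.55712063 -0.2175847   0.11      ]
mouth in tool [0.01794389 0.02674298 0.12020299] [0.29906477 0.44571633 2.00338315]
tip [ 0.53413149 -0.19580331  0.15161643] move [0.29906477 0.44571633 0.68671648]
```

View pics/r1.png

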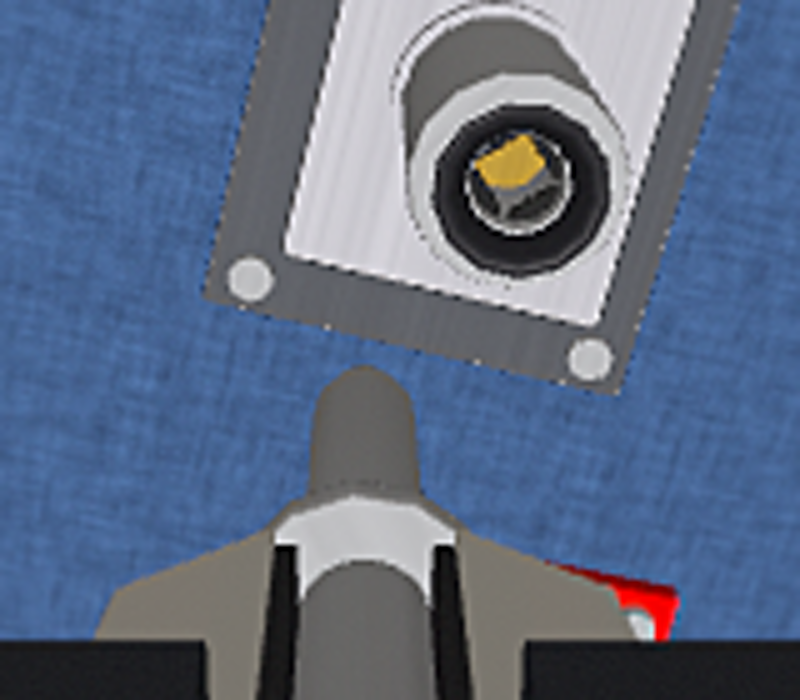

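```bash
python3 -m pendant '[[[0.17,0.22,0,0],[0.16,0.2,0,0],[0,0,0,0],[0,0,0,0]]]'
cat >> rel.py <<'E'
for p in((.014,0,.004),(.014,0,.009),(-.014,0,.004),(.007,0,-.041),(.0035,0,.079),(-.007,0,-.041),(.007,0,.009)): print(p,proj(p).round(1))
E
python3 rel.py r2 325 230
```

```text
time: 14.05
ee_pos: [0.5617, -0.2143, 0.2305]
tool_rot: [[0.971, 0.237, -0.017], [0.237, -0.972, 0.001], [-0.017, -0.005, -1.0]]
ft_force: [0.2, 0.1, -1.4]
finger_gap: 0.0135
14.05 [ 0.56168919 -0.21430048  0.23045255] [ 0.2  0.1 -1.4] 0.0064
(0, 0, 0.079) [321.3 244.4]
(-0.0045, 0, 0.079) [321.3 250.2]
(0.0045, 0, 0.079) [321.3 238.5]
(0, 0, 0.004) [320.8 291.8]
(0, 0.014, 0.004) [347.8 291.8]
(0, -0.014, 0.004) [293.7 291.8]
((324.742431640625, 231.54238891601562), (27.841524124145508, 34.550960540771484), 91.74980926513672) [ 0.55740757 -0.21755803  0.11      ]
mouth in tool [-0.00293919  0.00274605  0.12050553] [-0.04898655  0.04576744  2.00842545]
tip [ 0.56032819 -0.21423096  0.15146431] move [-0.04898655  0.04576744  0.69175879]
(0.014, 0, 0.004) [320.7 266.8]
(0.014, 0, 0.009) [320.8 263. ]
(-0.014, 0, 0.004) [320.8 315.6]
(0.007, 0, -0.041) [320.2 328.4]
(0.0035, 0, 0.079) [321.3 239.8]
(-0.007, 0, -0.041) [320.2 358.5]
(0.007, 0, 0.009) [320.8 275.4]
```

View pics/r2.png

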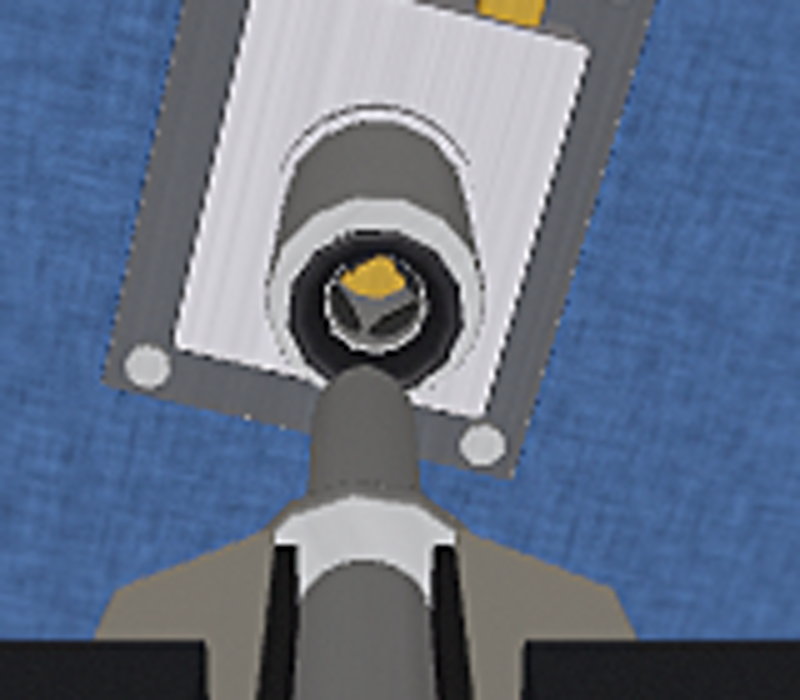

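```bash
python3 -m pendant '[[[-0.03,0.03,0,0],[0,0,0.2,0],[0,0,0.2,0],[0,0,0.1,0],[0,0,0,0],[0,0,0,0]]]'
python3 rel.py r3 325 238 | head -1
python3 - <<'E'
from h import *
for n in("scene","top"):
    d=ctrl.read_camera(n)["color"]
    crop(d,*((190,80,130,110) if n=="scene" else (390,190,110,90)),6,f"pics/{n}3.png")
E
```

```text
time: 14.85
ee_pos: [0.5583, -0.2161, 0.1976]
tool_rot: [[0.971, 0.237, -0.019], [0.237, -0.972, 0.001], [-0.018, -0.006, -1.0]]
ft_force: [0.2, 0.0, -1.9]
finger_gap: 0.0135
14.85 [ 0.55833183 -0.21609461  0.19757781] [ 0.2  0.  -1.9] 0.004
```

View pics/r3.png

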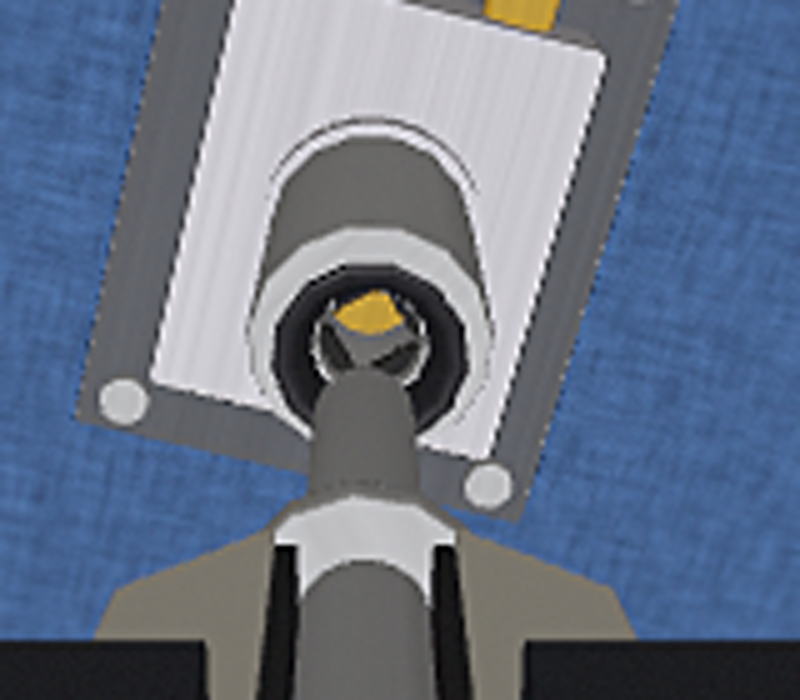

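View pics/scene3.png

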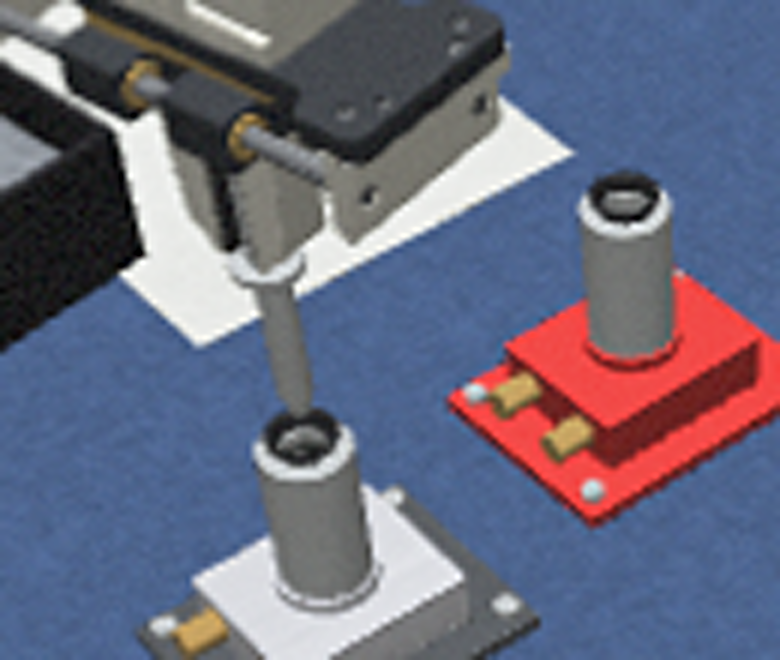

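Run:
```python
from h import *
s=ctrl.get_state();d=ctrl.read_camera("wrist");T=tool(s);C=d["tool_from_camera"]
for uv,z in(((324.2,240.4),.11),((324.2,238.2),.104)):
    p=plane(d,uv,z,T@C);q=T[:3,:3].T@(p-T[:3,3]);print(p,q)
```

```text
[ 0.55742577 -0.21817382  0.11      ] [7.68836910e-05 2.14211134e-03 8.79053367e-02]
[ 0.55709877 -0.21824853  0.104     ] [-0.00015105  0.00216893  0.09391032]
```

```bash
python3 -m pendant '[[[0.035,0.015,0,0],[0,0,0,0],[0,0,0.08,0],[0,0,0.08,0],[0,0,0,0],[0,0,0,0]]]'
python3 -m pendant '[[[0,0,0.05,0],[0,0,0.05,0],[0,0,0,0]]]'
python3 rel.py r4 325 238 | head -1
```

```text
time: 15.8
ee_pos: [0.5609, -0.2167, 0.1878]
tool_rot: [[0.971, 0.237, -0.018], [0.237, -0.972, 0.001], [-0.018, -0.005, -1.0]]
ft_force: [0.1, 0.5, -1.2]
finger_gap: 0.0138
time: 16.18
ee_pos: [0.5607, -0.2167, 0.1814]
tool_rot: [[0.971, 0.237, -0.018], [0.237, -0.972, 0.001], [-0.018, -0.005, -1.0]]
ft_force: [0.8, -0.1, -2.3]
finger_gap: 0.0131
16.175 [ 0.56069651 -0.21666207  0.18141357] [ 0.8 -0.1 -2.3] 0.0039
```

View pics/r4.png

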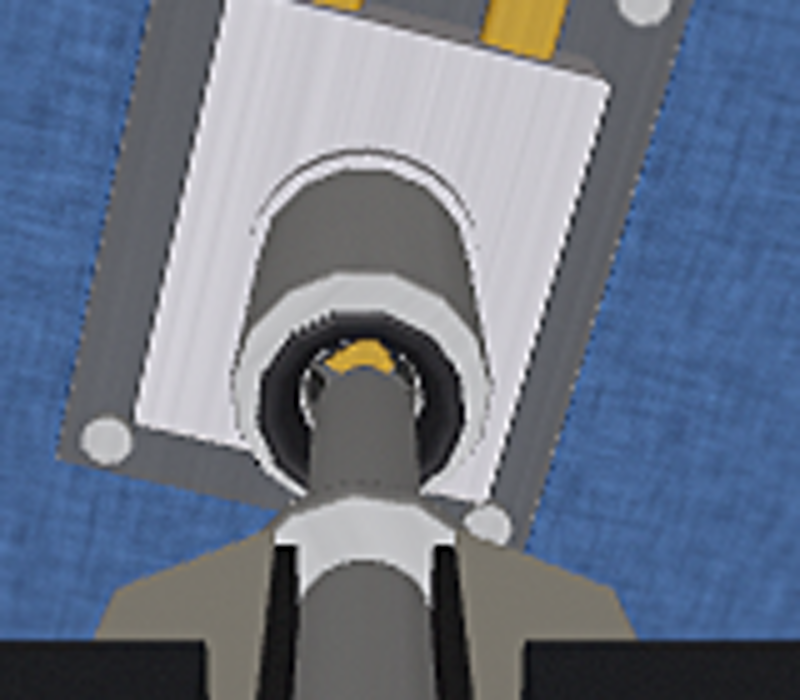

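```bash
python3 -m pendant '[[[0,0,0.05,0],[0,0,0.05,0],[0,0,0,0]]]'
python3 -m pendant '[[[0.002,0,0.05,0],[0,0,0,0]]]'
```

```text
time: 16.6
ee_pos: [0.5608, -0.2167, 0.1753]
tool_rot: [[0.971, 0.237, -0.018], [0.237, -0.972, 0.0], [-0.017, -0.005, -1.0]]
ft_force: [-0.2, -0.3, -2.1]
finger_gap: 0.0132
time: 16.85
ee_pos: [0.5608, -0.2166, 0.172]
tool_rot: [[0.971, 0.237, -0.018], [0.237, -0.972, 0.001], [-0.017, -0.005, -1.0]]
ft_force: [-0.0, -0.4, -1.6]
finger_gap: 0.0133
```

```bash
for i in 1 ; do python3 -m pendant '[[[0,0,0.05,0]]]'; python3 -m pendant '[[[0,0,0.05,0]]]';python3 -m pendant '[[[0,0,0.05,0]]]'; python3 -m pendant '[[[0,0,0.05,0]]]';done | grep -v rot
```

```text
time: 16.98
ee_pos: [0.5605, -0.2166, 0.1693]
ft_force: [-2.7, 1.1, 2.7]
finger_gap: 0.0129
time: 17.1
ee_pos: [0.5603, -0.2166, 0.1668]
ft_force: [-3.4, 0.9, 9.1]
finger_gap: 0.0136
time: 17.23
ee_pos: [0.5608, -0.2166, 0.1652]
ft_force: [-3.3, 0.8, 10.2]
finger_gap: 0.0137
time: 17.35
ee_pos: [0.561, -0.2167, 0.1637]
ft_force: [-4.1, 0.9, 9.8]
finger_gap: 0.0133
```

```bash
for i in 1 ; do python3 -m pendant '[[[-0.01,0,0.06,0]]]'; python3 -m pendant '[[[-0.01,0,0.06,0]]]';python3 -m pendant '[[[-0.01,0,0.06,0]]]'; python3 -m pendant '[[[-0.01,0,0.06,0]]]';done | grep -v rot
```

```text
time: 17.48
ee_pos: [0.5607, -0.2168, 0.1614]
ft_force: [-3.1, 0.8, 6.0]
finger_gap: 0.0139
time: 17.6
ee_pos: [0.5603, -0.2169, 0.1586]
ft_force: [-2.4, 0.8, 4.5]
finger_gap: 0.0132
time: 17.73
ee_pos: [0.56, -0.2169, 0.1555]
ft_force: [-1.7, 0.8, 4.5]
finger_gap: 0.0132
time: 17.85
ee_pos: [0.5598, -0.217, 0.1521]
ft_force: [-2.3, 1.4, 5.5]
finger_gap: 0.0132
```

```bash
for i in 1 ; do python3 -m pendant '[[[-0.005,0,0.04,0]]]'; python3 -m pendant '[[[-0.005,0,0.04,0]]]';python3 -m pendant '[[[0,0,0.04,0]]]'; python3 -m pendant '[[[0,0,0.04,0]]]';done | grep -v rot
```

```text
time: 17.98
ee_pos: [0.56, -0.2169, 0.1501]
ft_force: [-2.8, 0.4, 14.1]
finger_gap: 0.0134
time: 18.1
ee_pos: [0.5605, -0.2169, 0.1495]
ft_force: [-6.3, 2.9, 22.5]
finger_gap: 0.0133
time: 18.23
ee_pos: [0.561, -0.2168, 0.1494]
ft_force: [-7.6, 4.0, 20.0]
finger_gap: 0.0133
time: 18.35
ee_pos: [0.5612, -0.2166, 0.1494]
ft_force: [-7.5, 3.0, 20.4]
finger_gap: 0.0132
```

```bash
for i in 1 ; do python3 -m pendant '[[[-0.02,0.003,0.04,0]]]'; python3 -m pendant '[[[-0.02,0.003,0.04,0]]]';python3 -m pendant '[[[-0.02,0,0.04,0]]]'; done | grep -v rot
python3 rel.py r5 325 238 | head -1
python3 - <<'E'
from h import *
d=ctrl.read_camera("scene")["color"]
crop(d,190,80,130,110,6,"pics/s5.png")
E
```

```text
time: 18.48
ee_pos: [0.561, -0.2167, 0.1494]
ft_force: [-5.0, 2.7, 17.7]
finger_gap: 0.0132
time: 18.6
ee_pos: [0.5609, -0.2166, 0.1494]
ft_force: [-5.7, 2.5, 19.0]
finger_gap: 0.0135
time: 18.73
ee_pos: [0.5609, -0.2165, 0.1494]
ft_force: [-6.2, 2.8, 18.4]
finger_gap: 0.0133
18.725 [ 0.56087095 -0.216534    0.14938591] [-6.2  2.8 18.4] 0.0275
```

View pics/s5.png

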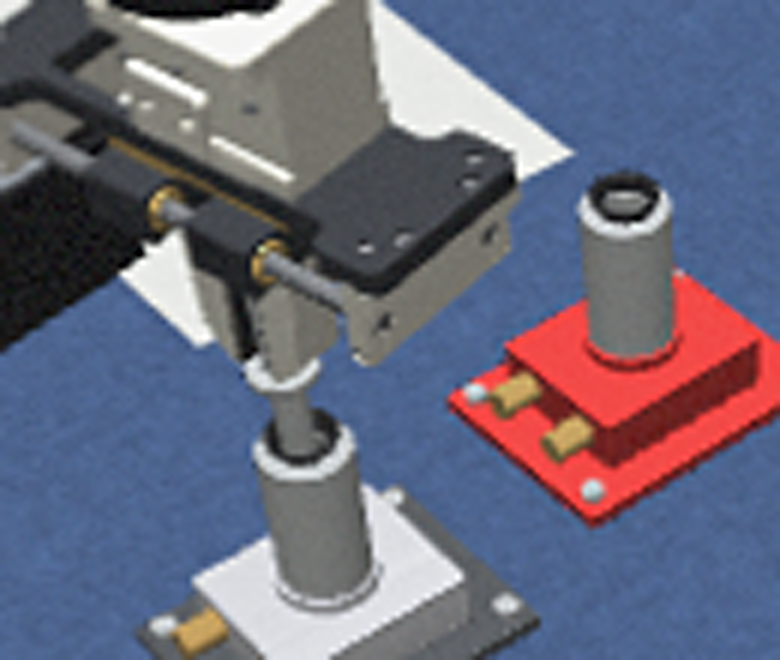

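View pics/r5.png

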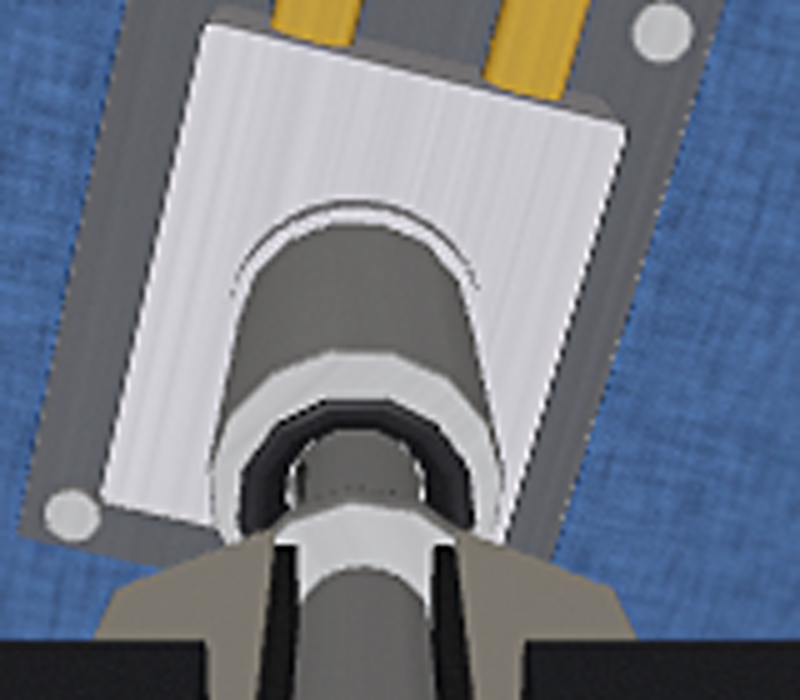

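```bash
python3 -m pendant '[[[0,0,0.02,0],[0,0,0.005,0]]]'|grep -v rot; python3 -m pendant '[[[0,0,0,0],[0,0,0,0],[0,0,0,0],[0,0,0,0],[0,0,0,0]]]' 0
python3 rel.py r6 325 238 | head -1
python3 - <<'E'
from h import *
d=ctrl.read_camera("wrist")["color"];cv2.imwrite("pics/w7.png",d[:,:,::-1])
E
```

```text
time: 19.08
ee_pos: [0.5606, -0.2163, 0.1497]
ft_force: [-3.0, 0.7, 4.2]
finger_gap: 0.0139
time: 19.7
ee_pos: [0.561, -0.2169, 0.1482]
tool_rot: [[0.971, 0.238, -0.005], [0.238, -0.971, -0.01], [-0.007, 0.008, -1.0]]
ft_force: [-0.0, 1.2, 0.0]
finger_gap: 0.046
19.7 [ 0.56103559 -0.21691171  0.14815297] [-0.   1.2  0. ] 0.003
```

View pics/w7.png

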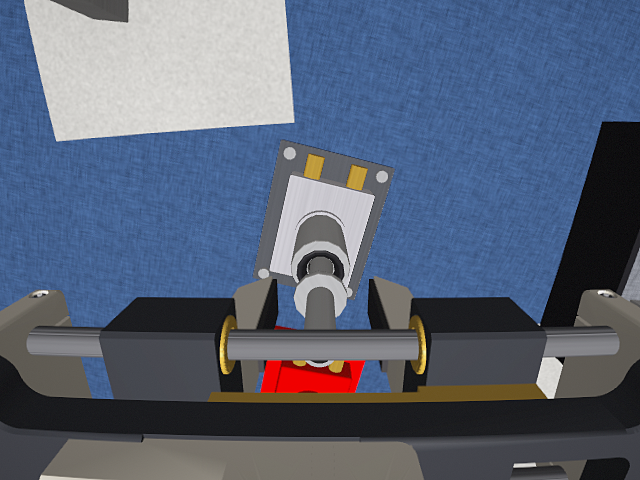

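```bash
python3 -m pendant '[[[0,0,-0.15,0],[0,0,-0.3,0],[0,0,-0.3,0],[0,0,-0.3,0],[0,0,-0.3,0],[0,0,-0.2,0],[0,0,0,0],[0,0,0,0]]]'
python3 - <<'E'
from h import *
s=ctrl.get_state();d=ctrl.read_camera("wrist");print(s["ee_pos"],s["ft_force"])
np.savez("w8.npz",T=tool(s)@d["tool_from_camera"])
crop(d["color"],230,150,180,140,4,"pics/w8.png")
d=ctrl.read_camera("scene")["color"];crop(d,190,80,130,110,6,"pics/s8.png")
cv2.imwrite("pics/s8f.png",d[:,:,::-1])
E
```

```text
time: 20.8
ee_pos: [0.5625, -0.2161, 0.2501]
tool_rot: [[0.971, 0.238, -0.001], [0.238, -0.971, -0.012], [-0.004, 0.011, -1.0]]
ft_force: [-0.3, -0.5, -0.4]
finger_gap: 0.0462
[ 0.56245123 -0.21606361  0.25010324] [-0.2770005  -0.47231515 -0.36024789]
```

View pics/w8.png

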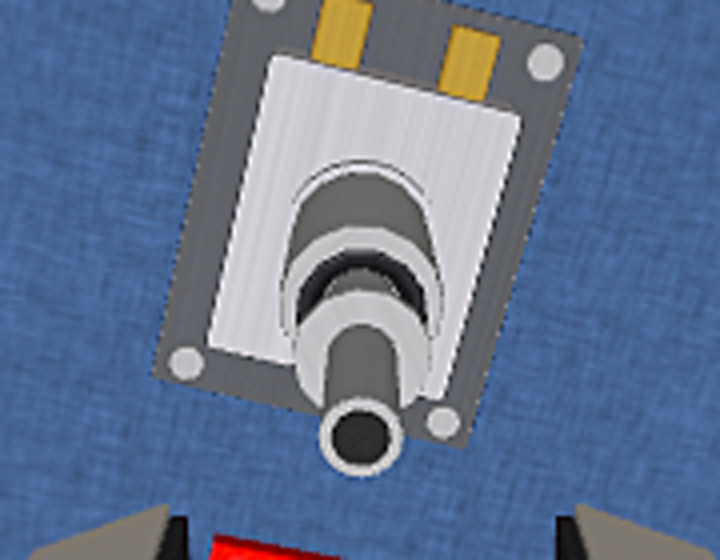

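View pics/s8.png

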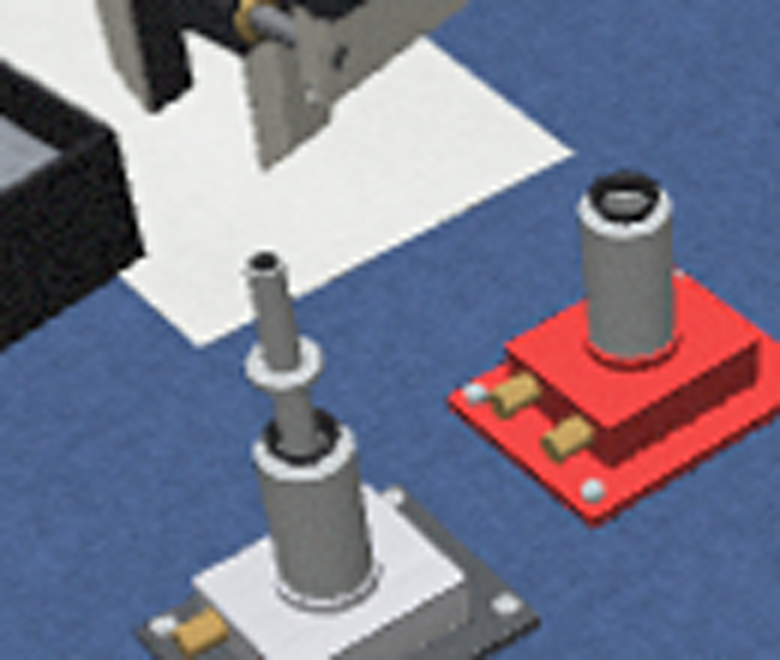

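View pics/s8f.png

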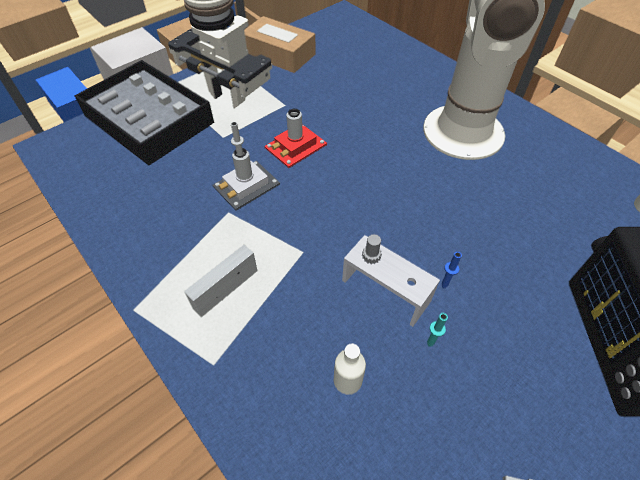

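Run:
```python
from h import *
d=ctrl.read_camera("scene");T=np.load("w8.npz")["T"];w=ctrl.read_camera("wrist")
print(two(ray(w,(320.3,259),T),ray(d,(234,123.8))))
# scene-only on axis: mouth and top
for uv in((234,123.8),):
  for z in(.18,.185,.19,.195): print(z,plane(d,uv,z))
print(plane(w,(320.3,259),.19,T))
a=cv2.imread("pics/s5.png");b=cv2.imread("pics/s8.png")
o=np.hstack([a[330:470,220:370],b[330:470,220:370]])
cv2.imwrite("pics/cmp.png",cv2.resize(o,None,fx=2.5,fy=2.5))
```

```text
(array([ 0.55726129, -0.21725952,  0.18794078]), np.float64(0.0007270343407765671))
0.18 [ 0.55235323 -0.22619162  0.18      ]
0.185 [ 0.55518755 -0.22061676  0.185     ]
0.19 [ 0.55802188 -0.21504189  0.19      ]
0.195 [ 0.5608562  -0.20946703  0.195     ]
[ 0.55844048 -0.21710386  0.19      ]
```

View pics/cmp.png

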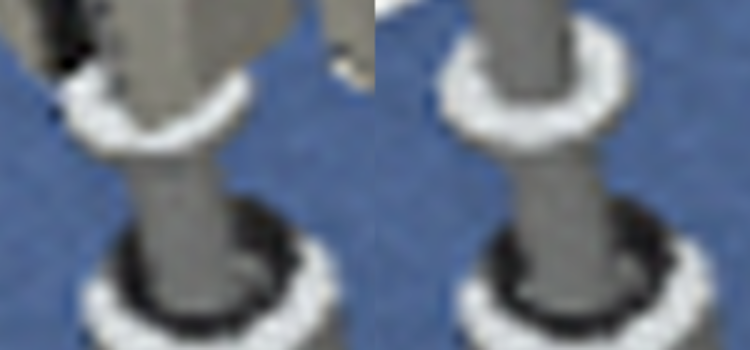

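```bash
python3 -m pendant '[[[-0.02,0,0,0],[0,0,0,0],[0,0,0,0],[0,0,0,0],[0,0,0.2,0],[0,0,0.3,0],[0,0,0.2,0],[0,0,0.1,0],[0,0,0,0],[0,0,0,0]]]' 1
python3 - <<'E'
from h import *
d=ctrl.read_camera("scene")["color"];crop(d,190,80,130,110,6,"pics/s9.png")
d=ctrl.read_camera("wrist")["color"];crop(d,230,180,180,140,4,"pics/w9.png")
E
```

```text
time: 22.25
ee_pos: [0.5598, -0.2163, 0.196]
tool_rot: [[0.971, 0.238, -0.005], [0.238, -0.971, -0.009], [-0.008, 0.008, -1.0]]
ft_force: [0.2, 0.3, -0.0]
finger_gap: 0.0005
```

View pics/s9.png

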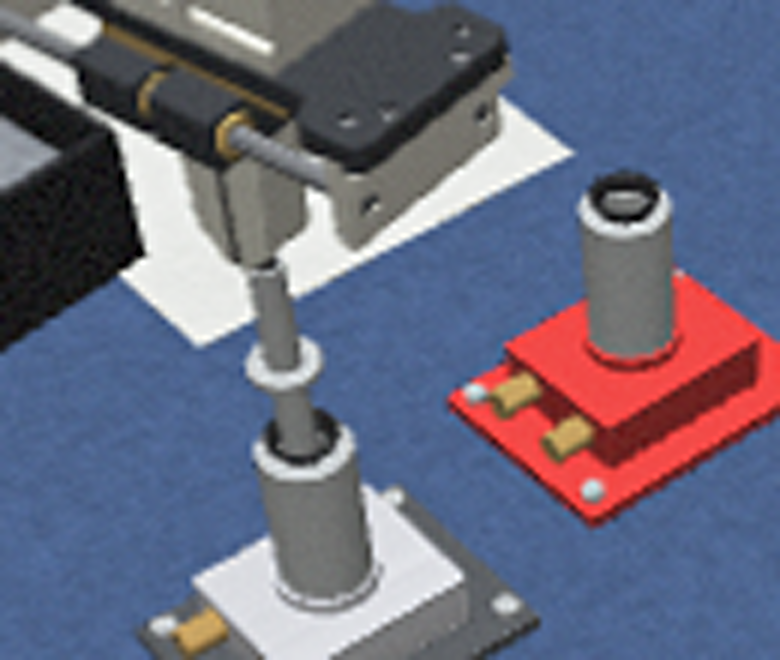

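View pics/w9.png

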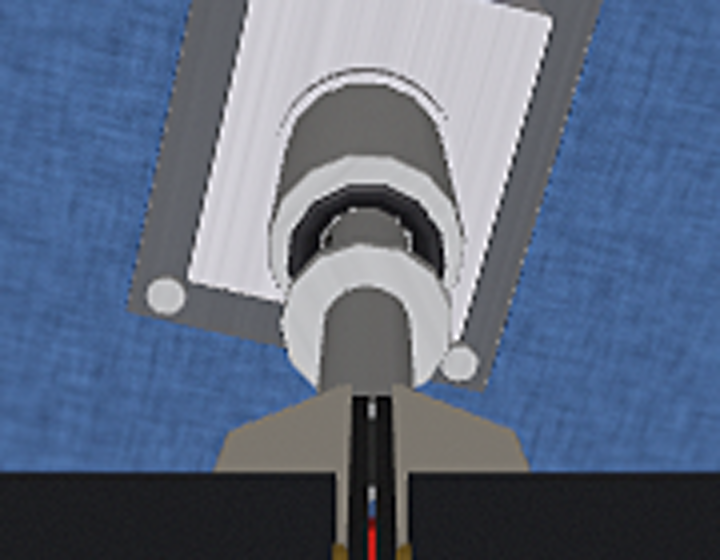

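The closed fingertips (372,390) stand over the tube's top end. Press it down gently.

```bash
for i in 1 ; do python3 -m pendant '[[[0,0,0.03,0]]]'; python3 -m pendant '[[[0,0,0.03,0]]]';python3 -m pendant '[[[0,0,0.02,0]]]'; python3 -m pendant '[[[0,0,0.02,0]]]';python3 -m pendant '[[[0,0,0.02,0]]]'; done | grep -v rot
```

```text
time: 22.48
ee_pos: [0.5602, -0.2166, 0.195]
ft_force: [0.2, -0.5, -0.2]
finger_gap: 0.0002
time: 22.6
ee_pos: [0.5604, -0.2166, 0.1934]
ft_force: [0.6, -0.0, 0.5]
finger_gap: 0.0005
time: 22.72
ee_pos: [0.5604, -0.2167, 0.1921]
ft_force: [0.6, -0.5, 0.5]
finger_gap: 0.0002
time: 22.85
ee_pos: [0.5609, -0.2169, 0.1916]
ft_force: [-0.5, 0.1, 7.6]
finger_gap: 0.0003
time: 22.98
ee_pos: [0.5618, -0.2171, 0.1915]
ft_force: [-0.7, 0.0, 7.5]
finger_gap: 0.0008
```

```bash
for i in 1 ; do python3 -m pendant '[[[-0.01,0,0.03,0]]]'; python3 -m pendant '[[[-0.01,0,0.04,0]]]';python3 -m pendant '[[[-0.01,0,0.04,0]]]'; python3 -m pendant '[[[-0.01,0,0.04,0]]]'; done | grep -v rot
```

```text
time: 23.1
ee_pos: [0.5626, -0.2175, 0.1914]
ft_force: [-0.6, -0.0, 9.5]
finger_gap: 0.0005
time: 23.22
ee_pos: [0.5636, -0.218, 0.1911]
ft_force: [-1.2, 0.5, 13.4]
finger_gap: 0.0004
time: 23.35
ee_pos: [0.5647, -0.2187, 0.1911]
ft_force: [-0.8, 0.5, 12.6]
finger_gap: 0.0005
time: 23.48
ee_pos: [0.5659, -0.2193, 0.1911]
ft_force: [-1.3, 0.0, 11.2]
finger_gap: 0.0007
```

```bash
python3 -m pendant '[[[0,0,-0.05,0],[0,0,-0.2,0],[0,0,-0.3,0],[0,0,-0.4,0],[0,0,-0.4,0],[0,0,-0.2,0],[0,0,0,0],[0,0,0,0],[0,0,0,0]]]'
python3 - <<'E'
from h import *
d=ctrl.read_camera("scene")["color"];crop(d,190,80,130,110,6,"pics/s10.png");cv2.imwrite("pics/s10f.png",d[:,:,::-1])
a=cv2.imread("pics/s8.png");b=cv2.imread("pics/s10.png")
o=np.hstack([a[240:470,220:370],b[240:470,220:370]])
cv2.imwrite("pics/cmp2.png",cv2.resize(o,None,fx=2.5,fy=2.5))
c=cv2.absdiff(cv2.imread("pics/scene0.png"),cv2.imread("pics/s10f.png")).max(2)
print("probe/bottle/block diff",c[230:270,355:385].max(),c[340:395,330:370].max(),c[240:320,180:260].max())
E
```

```text
time: 24.6
ee_pos: [0.564, -0.217, 0.2895]
tool_rot: [[0.971, 0.238, 0.013], [0.239, -0.971, -0.018], [0.008, 0.021, -1.0]]
ft_force: [-0.6, 1.0, -0.1]
finger_gap: 0.0007
probe/bottle/block diff 9 10 11
```

View pics/cmp2.png

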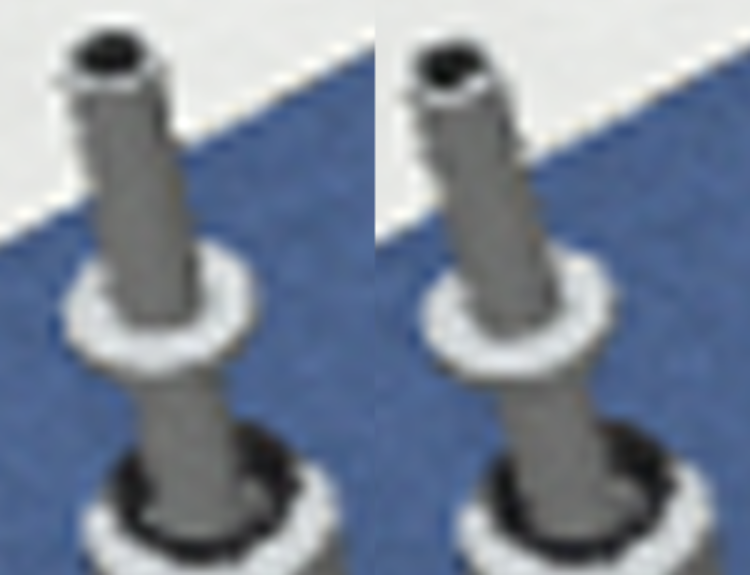

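Run:
```python
from h import *
s=ctrl.get_state();d=ctrl.read_camera("wrist");print(s["ee_pos"],s["time"])
np.savez("w11.npz",T=tool(s)@d["tool_from_camera"])
crop(d["color"],230,130,180,140,4,"pics/w11.png")
```

```text
[ 0.56385131 -0.21701011  0.28933089] 24.65
```

View pics/w11.png

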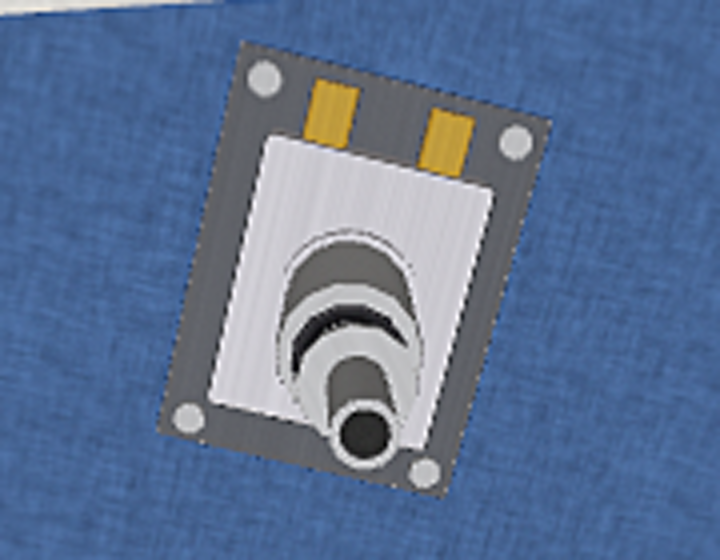

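Run:
```python
from h import *
T8=np.load("w8.npz")["T"];T=np.load("w11.npz")["T"];w=ctrl.read_camera("wrist");s=ctrl.read_camera("scene")
A=plane(w,(320.3,259),.1905,T8);B=plane(w,(321,238.2),.19,T);print("top before",A,"now",B)
# collar: before px crop w8 centre (361,355); now (352,376)
a=plane(w,(230+361/4,150+354/4),.146,T8);b=plane(w,(318,224),.1455,T);print(a,b)
print("tilt",(A-a)[:2]/.0445,(B-b)[:2]/.0445)
print("mouth now?", plane(w,(230+347/4,130+347/4),.11,T))
uv=(190+(220+75/2.5)/6,80+(240+65/2.5)/6);print(uv,two(ray(w,(321,238.2),T),ray(s,uv)),plane(s,uv,.19))
```

```text
top before [ 0.55863349 -0.2170545   0.1905    ] now [ 0.56314801 -0.21895186  0.19      ]
[ 0.55846142 -0.21727307  0.146     ] [ 0.56204739 -0.21716325  0.1455    ]
tilt [0.00386692 0.00491164] [ 0.02473316 -0.04019341]
mouth now? [ 0.55973651 -0.2167133   0.11      ]
(231.66666666666666, 124.33333333333334) (array([ 0.56206683, -0.21903898,  0.18798552]), np.float64(0.0009206825281191696)) [ 0.56269459 -0.21681592  0.19      ]
```

Run:
```python
from h import *
s=ctrl.get_state();d=ctrl.read_camera("scene")["color"]
print(s["time"],s["ee_pos"],s["ft_force"],abs(s["joint_vel"]).max(), cv2.absdiff(d[:,:,::-1].copy(),cv2.imread("pics/s10f.png"))[80:200,200:290].max())
print(ctrl.job_done())
```

```text
24.8 [ 0.56413677 -0.21703599  0.28972023] [ 0.5800122   0.58885848 -0.2175196 ] 0.00238701572974423 53
the job is handed in; nothing more can be done
None
```

I took the steel tube out of the rack, pushed it into the grey manifold's fitting and pressed it home. I then released it, backed off and handed the job in at 24.8 s; no verdict was reported.

- **Seating:** The seal took about 12 N, then drag fell to about 6 N. The tube stopped hard with its tip about 40 mm below the mouth. I held it there at about 20 N along the bore, with a peak of about 25 N in total against the 30 N limit. The plug itself can't be read, so its position is inferred from the hard stop.
- **After release:** Pictures suggested the tube might have risen a little, up to about 1 mm. I pressed its top with the shut fingers up to about 13 N; it went down about 0.5 mm and stopped.
- **Side effect:** During that second press the fingers slid sideways and moved the tube's top about 5 mm. I measured the tilt at about 0.05 rad, which is inside the 0.1 rad limit, but the tube no longer stands as straight as before. I did not try to straighten it.
- **Last checks:**
  - The fingers were about 10 cm above the tube and the wrist force was near zero.
  - The probe, test block and bottle looked unchanged from the first picture.
  - A final picture comparison around the fitting showed some change (53 of 255). I put this down to the gripper, which was still in that part of the picture, and did not check further.

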